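Free the last from the sole press

ROBOT

A 7-joint arm with a two-finger parallel gripper is mounted at the origin on the work surface. World frame = base frame: x ahead of the robot, y to its left, z up, the work surface at z = 0. Lengths are in m, angles in rad, forces in N, time in s.
With the tool pointing down it reaches from about 0.35 to 0.9 m from the base axis. Payload 8.1 kg.
Tool frame: the origin (TCP) lies at the centre of the arm's flange, where the gripper is bolted on; the fingertips stand env.tip_extent ahead of it and the grasp point (between the pads) lies 159 mm ahead of it (env.tip_extent is the distance from the TCP to the fingertips, in m); z points along the fingers, x is the direction in which the jaws open and shut, and the axes are right-handed (so a half turn about z gives the same grasp; the last joint's range is limited). The gripper opens to 92 mm and grips with 3 to 60 N. Pads are 19 mm wide; open, the fingers measure 130 mm over their backs; the gripper's body (75 mm by 190 mm) begins 47 mm behind the grasp point.
Start: joints at [1.073, 0.434, 0.025, 1.573, -0.012, 1.134, -0.075], TCP at [0.24, -0.577, 0.405] pointing down, gripper open.
Joint ranges: [-2.62, 2.62], [-0.44, 2.09], [-1.27, 1.32], [0.08, 2.57], [-1.32, 4.46], [0.12, 2], [-2.74, 2.74]. Speed limits (rad/s): [2.22, 2.22, 3.01, 3.01, 3.14, 3.14, 3.14].

INTERFACE

Orientations are given as a unit quaternion [w, x, y, z].
In Python, from rig import env gives the robot as it stands. The module is installed in compiled form; this text tells all that it offers.
- The arm moves only by the shell command python3 -m jog 'ROWS' [FORCE]. ROWS is JSON, a list of rows, each a list of 3 entries, a list of its own where there are three numbers: the closure in counts, from 0 (fully open) to 255 (shut), then the shift along the tool's x, y, z in m, then the turn about the tool's z in rad. In form: [[grip, [dx, dy, dz], spin], ...]. A call has exactly 8 rows; each row shifts and turns the commanded pose from where the row before left it, along the tool's axes as they then stand; what a row does not reach is not made up. A row lasts 1/8 s, in which the tool goes at most 62.5 mm and 10.7 degrees, less where a joint would pass 70% of its speed; a pose out of reach is approached as far as the arm can. A call with a gripper value outside its range is refused whole. The fingers move at their own pace and stop on an object; FORCE is the grip in N (left out, the last holds). Time passes only in rows, so rows that do not move let the fingers close, or fill a call up. It gives the time, the measured TCP pose, the force and the opening at its end, in the units of the state.
- env.sense(): the state, without advancing time (a new reading comes with each control period).
- env.snapshot(name): name is "scene" or "top"; returns a dict with "pixels" (480x640x3 uint8, red, green, blue), "mtx" (3x3 intrinsics, pixels), "distortion" ([k1, k2, p1, p2, k3] as OpenCV has them; the pictures are not rectified), "cam_to_world" (4x4, takes a point from camera to world coordinates). Camera axes: x right, y down, z forward; pixel columns grow to the right and rows downward; lengths in m; the calibration is good to about 2 mm. A picture is of the moment at which its call begins. There is no depth.
- env.hand_in(): hands the job in, once; it reports no verdict.
Trained networks look in the newest picture that a camera, given by its name, has taken for a name from the list of things; names that differ only in an ending like _2 or _b are one class to them, and where a whole thing is asked for, a point or a joint stands for the part that bears it (a point fixed in the world has none). Each returns a list of dicts, best first, with "confidence" (0 to 1); they miss things now and then, are a little off and sometimes report something else, mostly with a low value. They report only what shows in the picture. A call takes as long as a camera call. They do not tell look-alikes from the thing itself.
- env.trace(thing, camera): "pixels" (480x640 bool, what is visible of it).
- env.landmark_of(thing, camera): "xyz" ([x, y, z] in m, in world coordinates, good to about 4 mm: a listed point, or the origin of a listed thing).
The state is a dict: "t": time; "joint_positions": joint angles; "qvel": joint speeds; "joint_efforts": joint torques, N m; "position": TCP position; "eef_rot": TCP orientation; "force": force on the tool from outside, world axes, zero at the start; "moment": the same for the moment, N m; "opening": opening from 0.0 (shut) to 1.0 (fully open).
Only numpy, scipy, OpenCV 4.12 (cv2) and the standard library are available. Lean on these libraries where they do the work, as an engineer would, in place of code of your own. Each camera call takes 0.05 s, during which the arm holds its last target.

TASK

The shoe last is still clamped in the bench press. Wind the handwheel counter-clockwise until the screw has risen all the way and you feel it come up snug against its stop, without jamming it hard against the stop; then draw the last straight out along the wooden bed, toe first, until its heel is out from under the handwheel. Leave the last standing upright on the bed and the screw up at its stop, do not wrench the wheel, and do not disturb the other things on the bench.

Things in the scene. Friction and masses are not known exactly. Their poses are not given: they have to be found in the camera images.
- press: Bench sole press, fixed. Origin on the bench right under the vertical screw axis; z up, y across; -x is the open front, where the last's toe points. Wooden bed 450 mm long (x -330 to +120), 130 mm wide, its top 25 mm above the bench. Dark green iron column at x +68 to +112, head arm at z 178 to 222 mm.
- screw: Rising steel screw with all it carries: wheel, handle, dark collar (31 mm dia.), foot. Origin on the axis at the collar's top face, 134 mm above the bench when clamped right down (starts 0 to 2 mm higher). Rises 16 mm per counter-clockwise turn seen from above. Turning drag about 0.25 N m (4.5 N at the handle). The thread holds by friction when let go.
- wheel_hub (a point): Centre of the handwheel, on the screw axis, at the top of the rim. The wheel is dark green, 124 mm over the rim, rim bar 14 mm thick, three spokes; it rises with the screw.
- handle_mid (a point): Middle of the pale wooden revolving handle that stands upright on the rim, 55 mm from the wheel's axis: 22 mm dia., its grip reaching from 20 mm below this point (5 mm above the top of the rim) to 24 mm above it. It spins freely on its own axis, so a hand may hold it without turning, while carrying it round and up with the wheel.
- last: The pale wooden shoe last with a dark leather sole, loose, 0.3 to 0.6 kg, 240 mm long, 80 mm wide at the ball, 85 mm high at the heel half, toe about 35 mm high. Origin on its underside below the socket in its top, which starts on the screw axis; -x points to the toe, z up. Stands on the bed with its sole on the bed top.
- last_heel (a point): The rearmost point of the last at the bed, 50 mm behind its origin. The heel is out from under the handwheel when this point is more than 62 mm in front (-x of the press) of the screw axis.
- last_toe (a point): Grasp point on the last's toe, 162 mm in front of its origin and 24 mm above the bed: there the toe is about 60 mm wide across, narrowing to 36 mm wide 22 mm further forward, its top 13 mm above this point.
- spare_last: Bystander: another last, darker wood, same shape, standing on the bench. Origin as for the first last.
- rasp: Bystander: a rasp 270 mm long with a wooden handle, lying on the bench. Origin near its middle on the bench.
- paste_jar: Bystander: amber jar with black lid, 68 mm dia., 70 mm high. Origin under its centre.
- hammer: Bystander: a hammer lying on the bench. Origin near its middle.
- head_boss (a point): Fixed point on the screw axis at the underside of the head boss (radius 27 mm), 178 mm up. A brass stop sleeve, set anew for each job, hangs from it round the screw; its lower face (stop_face) is not measured: the collar meets it, a hard stop, after 22 to 34 mm of rise. There the force at the handle climbs steeply; 1 N more at the handle puts about 22 N more on the stop.
- pin_tip (a point): Tip of the foot's pin (10 mm dia., 14 mm long under a 34 mm steel disc). The disc bears on the last's top, the pin sits in the last's socket (16 mm wide). A spring lets the foot stay down for the first 4 mm of rise; the pin is out of the last once the screw has risen 18 mm.
There are look-alikes about, which are no part of the job. Leave any green or red look-alike of the last alone.

How it is judged:
On the way, in this order (a step that is already met when the one before it is completed fails the run):
1. the screw is wound up until its collar bears on the stop sleeve (more than 15 N) (contact force between screw and press above 15 N), for 0.2 s.
2. the heel of the last is drawn out from under the handwheel (x of last_heel in the frame of press below -0.062 m), for 0.2 s.
At the end, for the whole second after the job is handed in: The screw is still up at its stop (collar within 1.5 mm of the stop sleeve); the last stands on the bed upright (within 0.1 rad), at rest and released, its heel more than 62 mm in front of the screw axis and within 35 mm of the bed's centre line (distance between screw and stop_face below 0.0015 m and x of last_heel in the frame of press below -0.062 m and y of last_heel in the frame of press between -0.035 and 0.035 m and z of last in the frame of press between 0.02 and 0.03 m and angle between last's own z axis and vertical below 0.1 rad and linear speed of last below 0.02 m/s and contact force between the fingers and anything else below 0.5 N); the robot touches nothing.
It fails at once if the screw is jammed against its stop (more than 500 N on the stop, about 23 N at the handle beyond the turning drag) (contact force between screw and press above 500 N).
It fails at once if the wheel or its handle is wrenched (more than 160 N of contact force of the fingers, grip included) (contact force between the fingers and screw above 160 N).
It fails at once if the last is tipped over (angle between last's own z axis and vertical above 0.35 rad).
It fails at once if the spare last, rasp, jar or hammer is moved more than 15 mm (distance of any of spare_last, rasp, paste_jar, hammer from where it was at the start of the episode above 0.015 m).
It also fails if it takes over 72 s, if anything falls off the work surface, if the arm or the gripper's body presses on something with over 40 N, if the wrist force passes 120 N, or if a joint passes its speed limit or range.

## Working session

There is one attempt and no reset: what is moved stays moved. The work goes in short steps, Python scripts to look and compute and a shell command to move; the robot and the scene stay as the last step left them, time stands still between calls to the robot, and variables do not carry over. Pictures are saved under pics/ and viewed, and the job is handed in when it is done.

```bash
mkdir -p pics
cat > h.py <<'E'
import numpy as np, cv2
from rig import env
def snap(c,n):
    s=env.snapshot(c); cv2.imwrite('pics/'+n+'.png',s['pixels'][:,:,::-1]); return s
def proj(s,p):
    T=np.linalg.inv(s['cam_to_world']); p=np.atleast_2d(p).astype(float)
    return cv2.projectPoints(p,cv2.Rodrigues(T[:3,:3])[0],T[:3,3],np.array(s['mtx']),np.array(s['distortion']))[0][:,0]
def ray(s,uv):
    q=cv2.undistortPoints(np.array([[uv]],float),np.array(s['mtx']),np.array(s['distortion']))[0,0]
    M=np.array(s['cam_to_world']); d=M[:3,:3]@[q[0],q[1],1]; return M[:3,3],d
def onz(s,uv,z):
    o,d=ray(s,uv); return o+d*(z-o[2])/d[2]
E
python3 - <<'E'
from h import *
for c in ['scene','top']:
    s=snap(c,c+'0'); print(c,np.round(s['cam_to_world'],3).tolist())
    for t in ['press','screw','wheel_hub','handle_mid','last','last_heel','last_toe','spare_last','rasp','paste_jar','hammer','head_boss','pin_tip']:
        for d in env.landmark_of(t,c)[:3]:
            print(t,round(d['confidence'],2),np.round(d['xyz'],3),proj(s,d['xyz']).round()[0])
st=env.sense(); print({k:np.round(v,3) for k,v in st.items()}, env.tip_extent)
E
```

```text
scene [[0.641, 0.496, -0.586, 1.204], [0.768, -0.421, 0.483, -0.436], [-0.007, -0.759, -0.651, 0.923], [0.0, 0.0, 0.0, 1.0]]
press 0.67 [ 0.588  0.237 -0.002] [364. 280.]
screw 0.83 [0.589 0.234 0.132] [367. 244.]
wheel_hub 0.65 [0.588 0.241 0.242] [371. 209.]
wheel_hub 0.56 [ 0.287 -0.375  0.004] [112. 323.]
handle_mid 0.46 [0.579 0.29  0.266] [383. 192.]
last 0.84 [ 0.336  0.223 -0.001] [305. 237.]
last 0.73 [ 0.533  0.609 -0.   ] [434. 217.]
last 0.7 [0.591 0.236 0.028] [365. 273.]
last_heel 0.79 [ 0.353  0.178 -0.004] [296. 247.]
last_heel 0.74 [0.599 0.283 0.02 ] [379. 269.]
last_heel 0.69 [0.515 0.652 0.002] [438. 209.]
last_toe 0.76 [0.601 0.461 0.024] [421. 241.]
last_toe 0.62 [0.264 0.368 0.023] [325. 203.]
last_toe 0.57 [0.559 0.078 0.049] [314. 288.]
spare_last 0.68 [ 0.542 -0.409  0.   ] [140. 401.]
spare_last 0.63 [0.591 0.232 0.134] [367. 244.]
rasp 0.93 [0.767 0.138 0.001] [386. 337.]
rasp 0.42 [0.579 0.292 0.263] [384. 193.]
rasp 0.3 [ 0.753 -0.115  0.001] [302. 392.]
hammer 0.8 [ 0.286 -0.376  0.003] [111. 323.]
hammer 0.18 [ 0.543 -0.408  0.   ] [141. 401.]
head_bos
[... 1002 characters left out ...]
[ 0.752 -0.115  0.002] [397. 174.]
hammer 0.62 [ 0.282 -0.377 -0.   ] [485. 335.]
head_boss 0.86 [0.585 0.235 0.178] [272. 221.]
head_boss 0.28 [ 0.287 -0.377 -0.002] [485. 333.]
{'t': np.float64(1.4), 'joint_positions': array([ 1.073,  0.434,  0.025,  1.573, -0.012,  1.134, -0.075]), 'qvel': array([ 0.   ,  0.001, -0.002, -0.002,  0.001, -0.001, -0.001]), 'joint_efforts': array([-1.0000e-03, -6.6768e+01,  9.8400e-01, -3.1480e+01, -6.1000e-02,
        3.3000e-02,  0.0000e+00]), 'position': array([ 0.24 , -0.577,  0.405]), 'eef_rot': array([ 0.   ,  0.832, -0.555,  0.   ]), 'force': array([ 0.44 , -0.265, -0.236]), 'moment': array([-0.002,  0.019, -0.022]), 'opening': np.float64(0.999)} 0.178
```

View pics/scene0.png

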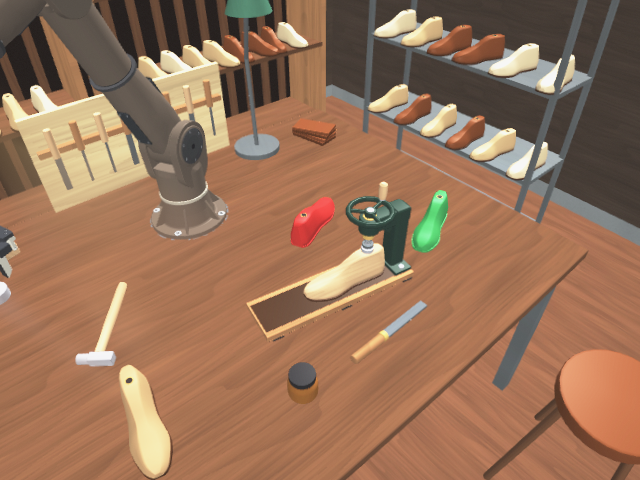

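View pics/top0.png

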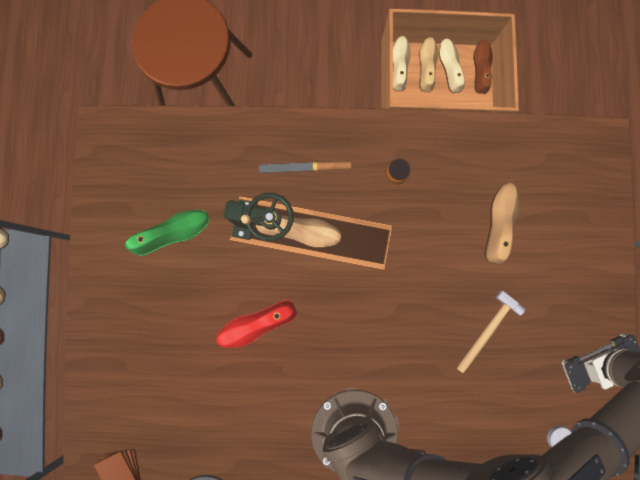

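Run:
```python
import cv2
a=cv2.imread('pics/scene0.png')[140:340,260:480]; b=cv2.imread('pics/top0.png')[170:330,190:370]
cv2.imwrite('pics/crop0.png',cv2.hconcat([cv2.resize(a,(440,400),interpolation=2),cv2.resize(b,(360,400),interpolation=2)]))
```

```text
(no output)
```

View pics/crop0.png

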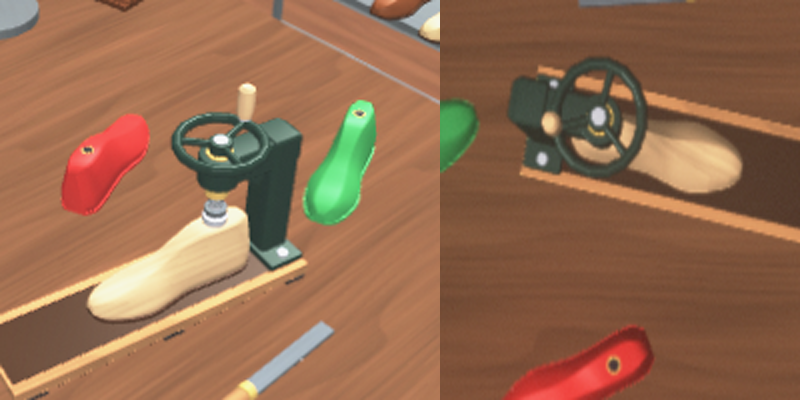

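Run:
```python
from h import *
ss={}
for c in ['scene','top']:
    s=snap(c,c+'1'); ss[c]=s
    for p,n in [([.588,.235,.242],'axis@rim'),([.578,.290,.267],'h'),([.578,.29,.291],'htop')]: print(c,n,proj(s,p)[0].round(1))
    for t in ['screw','handle_mid']:
        d=env.trace(t,c)
        if d:
            m=d[0]['pixels']; v,u=np.nonzero(m); print(t,d[0]['confidence'],u.min(),u.max(),v.min(),v.max(),u.mean(),v.mean())
            im=s['pixels'][:,:,::-1].copy(); im[m]=(0,0,255); cv2.imwrite(f'pics/m_{c}_{t}.png',im)
# bed
s=ss['top']
for uv in [(391,226),(384,268),(232,238),(237,199)]: print(uv,onz(s,uv,.025).round(4))
s=ss['scene']
for uv in [(249,306),(268,337),(413,270)]: print(uv,onz(s,uv,.025).round(4))
a=ss['scene']['pixels'][170:270,320:440,::-1]; b=ss['top']['pixels'][180:260,210:310,::-1]
cv2.imwrite('pics/crop1.png',cv2.hconcat([cv2.resize(a,(480,400),interpolation=2),cv2.resize(b,(320,400))if 0 else cv2.resize(b,(320,256),interpolation=2).copy() if 0 else cv2.copyMakeBorder(cv2.resize(b,(320,256),interpolation=2),0,144,0,0,0)]))
cv2.imwrite('pics/crop2.png',cv2.resize(ss['top']['pixels'][180:290,220:400,::-1],(720,440),interpolation=2))
```

```text
scene axis@rim [369.4 210.2]
scene h [382.9 191.8]
scene htop [383.7 183.8]
screw 0.68 346 395 182 253 371.2295081967213 213.7118205349439
handle_mid 0.6 379 388 182 199 383.09722222222223 189.86111111111111
top axis@rim [269.6 217. ]
top h [246.3 219.5]
top htop [245.1 218.4]
screw 0.7 242 293 193 240 268.22479838709677 216.2701612903226
handle_mid 0.61 242 249 216 223 245.59615384615384 219.28846153846155
(391, 226) [ 0.594  -0.0958  0.025 ]
(384, 268) [ 0.473  -0.0764  0.025 ]
(232, 238) [0.5518 0.36   0.025 ]
(237, 199) [0.6649 0.3491 0.025 ]
(249, 306) [ 0.4829 -0.0755  0.025 ]
(268, 337) [ 0.5954 -0.095   0.025 ]
(413, 270) [0.6674 0.347  0.025 ]
```

View pics/crop1.png

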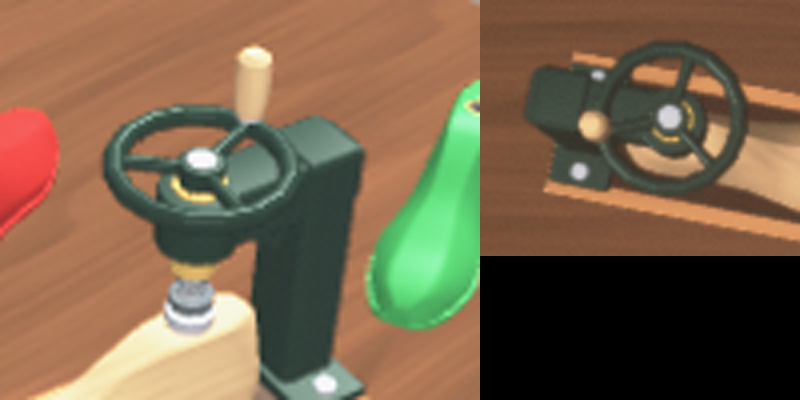

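View pics/crop2.png

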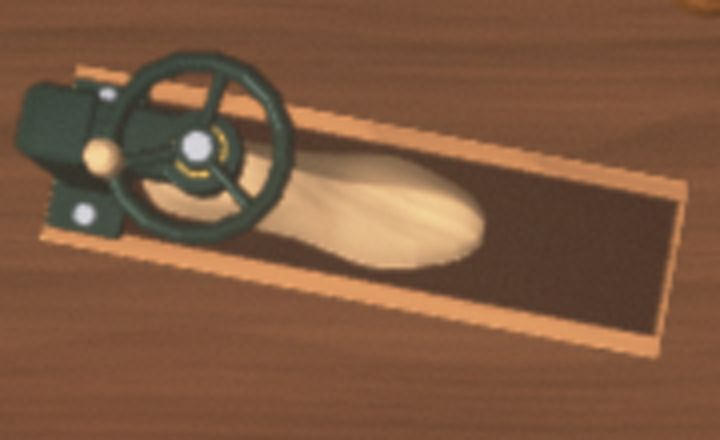

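```bash
python3 -m jog '[[0,[0,0,-0.015],-0.126],[0,[0,0,-0.015],-0.126],[0,[0,0,-0.015],-0.126],[0,[0,0,-0.015],-0.126],[0,[0,0,-0.015],-0.126],[0,[0,0,-0.015],-0.126],[0,[0,0,-0.015],-0.126],[0,[0,0,-0.015],-0.126]]' 30
cat >> h.py <<'E'
from scipy.spatial.transform import Rotation as Ro
def st():
    s=env.sense(); w,x,y,z=s['eef_rot']; R=Ro.from_quat([x,y,z,w]).as_matrix()
    print('t',round(float(s['t']),2),'pos',np.round(s['position'],4),'head',round(float(np.degrees(np.arctan2(R[1,0],R[0,0]))),2),'zax',R[:,2].round(4),'F',np.round(s['force'],2),'M',np.round(s['moment'],2),'op',round(float(s['opening']),3),'q',np.round(s['joint_positions'],2))
    return s,R
def to(p):
    s,R=st(); d=R.T@(np.array(p)-s['position']); print('tool delta',d.round(4)); return d
E
python3 -c "
from h import *
to([.578,.29,.52])"
```

```text
t: 2.7
position: [0.2403, -0.5769, 0.5252]
eef_rot: [0.0, 0.997, -0.082, -0.0]
force: [0.3, 0.9, 1.5]
opening: 1.0
t 2.7 pos [ 0.2403 -0.5769  0.5252] head -9.4 zax [-0. -0. -1.] F [0.33 0.9  1.53] M [-0.04 -0.05 -0.01] op 1.0 q [ 1.21  0.38 -0.18  1.36  0.07  1.4   0.87]
tool delta [ 0.1916 -0.9104  0.0052]
```

```bash
python3 -m jog '[[0,[0.012,-0.055,0],0],[0,[0.012,-0.055,0],0],[0,[0.012,-0.055,0],0],[0,[0.012,-0.055,0],0],[0,[0.012,-0.055,0],0],[0,[0.012,-0.055,0],0],[0,[0.012,-0.055,0],0],[0,[0.012,-0.055,0],0]]'
python3 -m jog '[[0,[0.012,-0.055,0],0],[0,[0.012,-0.055,0],0],[0,[0.012,-0.055,0],0],[0,[0.012,-0.055,0],0],[0,[0.012,-0.055,0],0],[0,[0.012,-0.055,0],0],[0,[0.012,-0.055,0],0],[0,[0,0,0],0]]'
python3 -c "
from h import *
to([.578,.2905,.434])"
```

```text
t: 3.7
position: [0.4089, -0.1574, 0.525]
eef_rot: [0.0, 0.996, -0.084, 0.0]
force: [1.4, -0.1, 1.0]
opening: 1.002
t: 4.7
position: [0.5557, 0.2109, 0.5239]
eef_rot: [-0.001, 0.997, -0.081, -0.001]
force: [-0.5, 0.1, 0.3]
opening: 0.998
t 4.7 pos [0.5557 0.2109 0.5239] head -9.26 zax [-0.0017  0.0027 -1.    ] F [-0.53  0.08  0.32] M [-0.03 -0.01 -0.01] op 0.998 q [ 0.03  0.4  -0.71  1.41  0.26  1.42 -0.84]
tool delta [ 0.0094 -0.082   0.0901]
```

```bash
python3 -m jog '[[0,[0.003,-0.03,0],0],[0,[0.003,-0.03,0],0],[0,[0.0034,-0.022,0],0],[0,[0,0,0.02],0],[0,[0,0,0.02],0],[0,[0,0,0],0],[0,[0,0,0],0],[0,[0,0,0],0]]'
python3 - <<'E'
from h import *
to([.578,.2905,.434])
for c in ['scene','top']:
    s=snap(c,c+'2')
    for d in env.landmark_of('handle_mid',c)[:2]: print(c,d['confidence'],d['xyz'].__repr__())
    q=proj(s,[.578,.29,.267])[0].astype(int); a=s['pixels'][max(0,q[1]-75):q[1]+75,q[0]-100:q[0]+100,::-1]
    cv2.imwrite(f'pics/c2{c}.png',cv2.resize(a,(800,600),interpolation=2))
E
```

```text
t: 5.7
position: [0.5789, 0.2855, 0.4858]
eef_rot: [-0.0, 0.996, -0.084, 0.001]
force: [-0.4, -0.0, 0.3]
opening: 1.003
t 5.7 pos [0.5789 0.2855 0.4858] head -9.66 zax [ 1.3e-03  7.0e-04 -1.0e+00] F [-0.41 -0.    0.3 ] M [-0.07 -0.04 -0.01] op 1.003 q [-0.11  0.51 -0.7   1.35  0.32  1.39 -0.97]
tool delta [-0.0018 -0.0048  0.0518]
scene 0.43 [0.577, 0.2942, 0.2657]
```

View pics/c2scene.png

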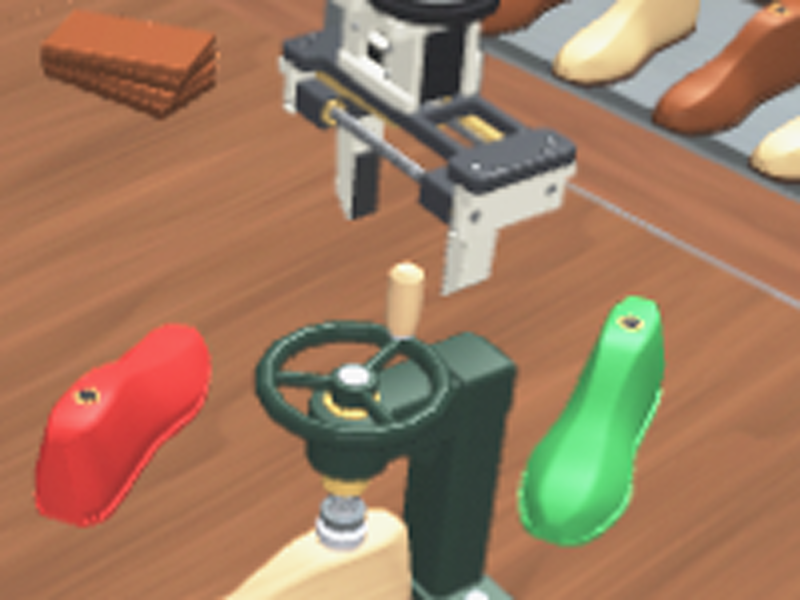

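View pics/c2top.png

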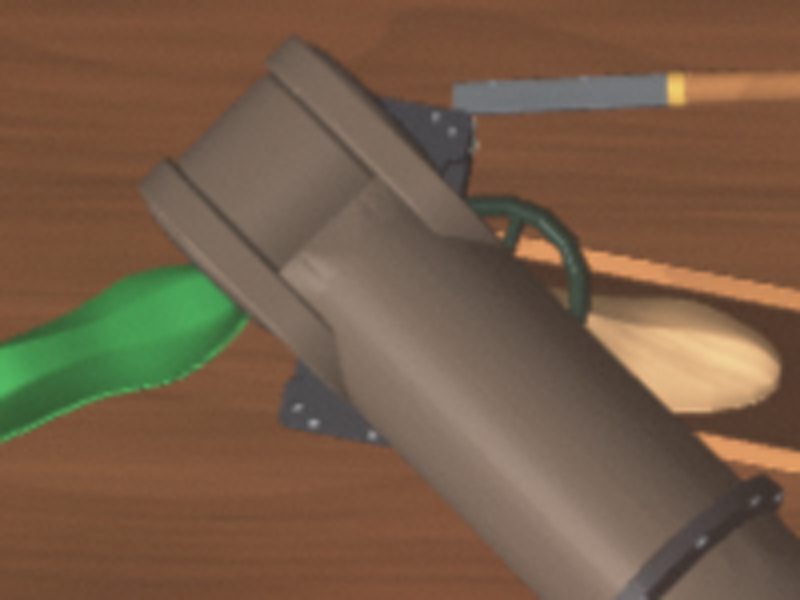

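```bash
python3 -m jog '[[0,[0,-0.003,0.01],0],[0,[0,-0.002,0.01],0],[0,[0,0,0.01],0],[0,[0,0,0.01],0],[0,[0,0,0.01],0],[0,[0,0,0],0],[0,[0,0,0],0],[0,[0,0,0],0]]'
python3 -c "
from h import *
to([.578,.2905,.434])"
```

```text
t: 6.9
position: [0.5797, 0.2906, 0.4352]
eef_rot: [-0.0, 0.996, -0.084, 0.0]
force: [0.4, 0.4, -0.4]
opening: 0.999
t 6.9 pos [0.5797 0.2906 0.4352] head -9.63 zax [ 7.e-04  4.e-04 -1.e+00] F [ 0.44  0.4  -0.41] M [-0.02 -0.07  0.02] op 0.999 q [-0.12  0.54 -0.69  1.42  0.35  1.3  -1.  ]
tool delta [-0.0017  0.0004  0.0012]
```

```bash
python3 -m jog '[[255,[-0.001,0,0],0],[255,[0,0,0],0],[255,[0,0,0],0],[255,[0,0,0],0],[255,[0,0,0],0],[255,[0,0,0],0],[255,[0,0,0],0],[255,[0,0,0],0]]' 25
python3 - <<'E'
from h import *
s,R=st()
s=snap('scene','s3');q=(382,192); a=s['pixels'][q[1]-75:q[1]+75,q[0]-100:q[0]+100,::-1]
cv2.imwrite('pics/c3.png',cv2.resize(a,(800,600),interpolation=2))
E
```

```text
t: 7.9
position: [0.578, 0.2911, 0.4347]
eef_rot: [0.0, 0.997, -0.084, -0.001]
force: [-4.2, 0.2, 1.5]
opening: 0.229
t 7.9 pos [0.578  0.2911 0.4347] head -9.58 zax [-0.0014  0.     -1.    ] F [-4.19  0.17  1.47] M [ 0.17  0.84 -0.07] op 0.229 q [-0.12  0.54 -0.69  1.43  0.35  1.3  -1.  ]
```

View pics/c3.png

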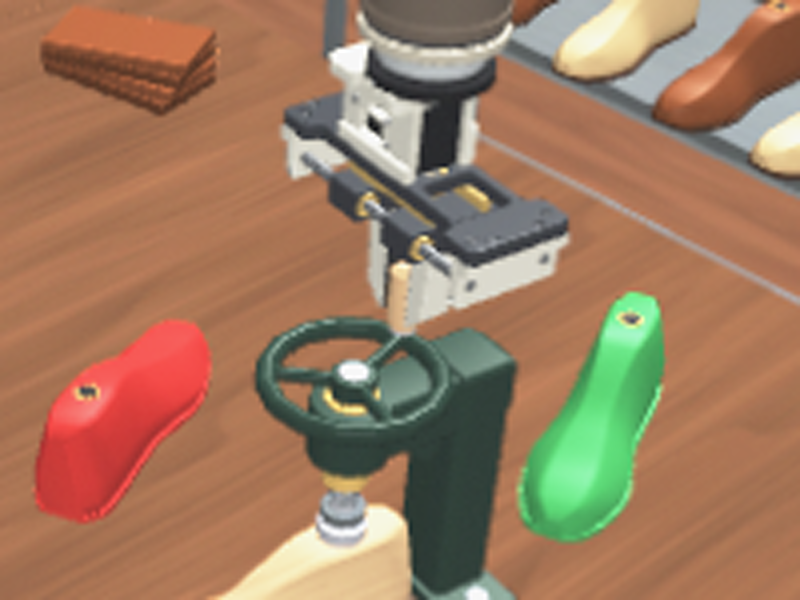

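```bash
cat >> h.py <<'E'
def rows(psi,step,n=8,r=.055,grip=255):
    for i in range(n):
        a,b=np.radians(psi+i*step),np.radians(psi+(i+1)*step)
        print(f"[{grip},[{r*(np.cos(b)-np.cos(a)):.4f},{-r*(np.sin(b)-np.sin(a)):.4f},{-16e-3*step/360:.4f}],0]",end=',')
    print()
E
python3 -c "
from h import *
rows(109.9,5)"
```

```text
[255,[-0.0044,0.0018,-0.0002],0],[255,[-0.0043,0.0022,-0.0002],0],[255,[-0.0041,0.0026,-0.0002],0],[255,[-0.0038,0.0029,-0.0002],0],[255,[-0.0035,0.0032,-0.0002],0],[255,[-0.0032,0.0035,-0.0002],0],[255,[-0.0029,0.0038,-0.0002],0],[255,[-0.0026,0.0040,-0.0002],0],
```

```bash
python3 -m jog '[[255,[-0.0044,0.0018,-0.0002],0],[255,[-0.0043,0.0022,-0.0002],0],[255,[-0.0041,0.0026,-0.0002],0],[255,[-0.0038,0.0029,-0.0002],0],[255,[-0.0035,0.0032,-0.0002],0],[255,[-0.0032,0.0035,-0.0002],0],[255,[-0.0029,0.0038,-0.0002],0],[255,[-0.0026,0.004,-0.0003],0]]'
python3 -c "
from h import *
s,R=st();print('Ftool',(R.T@s['force']).round(2))
d=R.T@(s['position']-np.array([.588,.2355,0]));print(np.degrees(np.arctan2(-d[1],d[0])),np.hypot(*d[:2]))
rows(149.9,7.5)"
```

```text
t: 8.95
position: [0.546, 0.2716, 0.4365]
eef_rot: [0.0, 0.996, -0.084, -0.0]
force: [0.8, 4.8, -2.0]
opening: 0.229
t 8.95 pos [0.546  0.2716 0.4365] head -9.63 zax [-1.e-04 -1.e-04 -1.e+00] F [ 0.8   4.78 -1.96] M [ 0.78 -0.2  -0.05] op 0.229 q [-0.08  0.48 -0.71  1.52  0.32  1.26 -1.  ]
Ftool [-0.01 -4.85  1.96]
148.99441376791015 0.055437271816026173
[255,[-0.0032,0.0064,-0.0003],0],[255,[-0.0023,0.0068,-0.0003],0],[255,[-0.0014,0.0071,-0.0003],0],[255,[-0.0005,0.0072,-0.0003],0],[255,[0.0005,0.0072,-0.0003],0],[255,[0.0014,0.0071,-0.0003],0],[255,[0.0023,0.0068,-0.0003],0],[255,[0.0032,0.0065,-0.0003],0],
```

```bash
python3 -m jog '[[255,[-0.0032,0.0064,-0.0003],0],[255,[-0.0023,0.0068,-0.0003],0],[255,[-0.0014,0.0071,-0.0004],0],[255,[-0.0005,0.0072,-0.0003],0],[255,[0.0005,0.0072,-0.0003],0],[255,[0.0014,0.0071,-0.0004],0],[255,[0.0023,0.0068,-0.0003],0],[255,[0.0032,0.0065,-0.0003],0]]'
python3 -c "
from h import *
s,R=st();print('Ftool',(R.T@s['force']).round(2))
d=R.T@(s['position']-np.array([.588,.2355,0]));print(np.degrees(np.arctan2(-d[1],d[0])),np.hypot(*d[:2]))
rows(209.9,10);rows(289.9,10)"
```

```text
t: 9.95
position: [0.5371, 0.2175, 0.4391]
eef_rot: [-0.001, 0.996, -0.084, 0.0]
force: [3.6, 6.9, -4.2]
opening: 0.231
t 9.95 pos [0.5371 0.2175 0.4391] head -9.61 zax [ 4.0e-04  1.2e-03 -1.0e+00] F [ 3.61  6.86 -4.22] M [ 1.45 -0.76  0.01] op 0.231 q [ 0.03  0.43 -0.72  1.59  0.29  1.23 -0.91]
Ftool [ 2.41 -7.36  4.23]
-151.37302019004613 0.05362504326892523
[255,[0.0055,0.0079,-0.0004],0],[255,[0.0068,0.0068,-0.0004],0],[255,[0.0078,0.0055,-0.0004],0],[255,[0.0087,0.0041,-0.0004],0],[255,[0.0093,0.0025,-0.0004],0],[255,[0.0095,0.0009,-0.0004],0],[255,[0.0096,-0.0008,-0.0004],0],[255,[0.0093,-0.0025,-0.0004],0],
[255,[0.0087,-0.0040,-0.0004],0],[255,[0.0079,-0.0055,-0.0004],0],[255,[0.0068,-0.0068,-0.0004],0],[255,[0.0055,-0.0078,-0.0004],0],[255,[0.0041,-0.0087,-0.0004],0],[255,[0.0025,-0.0093,-0.0004],0],[255,[0.0009,-0.0095,-0.0004],0],[255,[-0.0008,-0.0096,-0.0004],0],
```

```bash
python3 -m jog '[[255,[0.0055,0.0079,-0.0004],0],[255,[0.0068,0.0068,-0.0004],0],[255,[0.0078,0.0055,-0.0004],0],[255,[0.0087,0.0041,-0.0004],0],[255,[0.0093,0.0025,-0.0004],0],[255,[0.0095,0.0009,-0.0005],0],[255,[0.0096,-0.0008,-0.0004],0],[255,[0.0093,-0.0025,-0.0005],0]]'
python3 -c "
from h import *
s,R=st();print('Ftool',(R.T@s['force']).round(2))
d=R.T@(s['position']-np.array([.588,.2355,0]));print(np.degrees(np.arctan2(-d[1],d[0])),np.hypot(*d[:2]))"
```

```text
t: 10.95
position: [0.5976, 0.1826, 0.4425]
eef_rot: [0.0, 0.997, -0.083, -0.001]
force: [-6.0, 4.4, 3.3]
opening: 0.226
t 10.95 pos [0.5976 0.1826 0.4425] head -9.57 zax [-0.003 -0.    -1.   ] F [-5.99  4.41  3.32] M [ 0.98  1.36 -0.03] op 0.226 q [ 0.06  0.5  -0.69  1.47  0.32  1.28 -0.82]
Ftool [-6.65 -3.35 -3.3 ]
-71.54031422577779 0.05352712303563655
```

```bash
python3 -m jog '[[255,[0.0087,-0.004,-0.0004],0],[255,[0.0079,-0.0055,-0.0004],0],[255,[0.0068,-0.0068,-0.0004],0],[255,[0.0055,-0.0078,-0.0004],0],[255,[0.0041,-0.0087,-0.0004],0],[255,[0.0025,-0.0093,-0.0005],0],[255,[0.0009,-0.0095,-0.0004],0],[255,[-0.0008,-0.0096,-0.0005],0]]'
python3 -c "
from h import *
s,R=st();print('Ftool',(R.T@s['force']).round(2))
d=R.T@(s['position']-np.array([.588,.2355,0]));print(np.degrees(np.arctan2(-d[1],d[0])),np.hypot(*d[:2]))
rows(9.9,10);rows(89.9,10)"
```

```text
t: 11.95
position: [0.644, 0.2344, 0.4459]
eef_rot: [0.002, 0.996, -0.085, -0.0]
force: [-3.5, -5.7, 4.7]
opening: 0.228
t 11.95 pos [0.644  0.2344 0.4459] head -9.77 zax [-0.0013 -0.0047 -1.    ] F [-3.52 -5.7   4.66] M [-1.17  0.73 -0.01] op 0.228 q [-0.05  0.6  -0.66  1.3   0.36  1.36 -0.87]
Ftool [-2.5   6.24 -4.62]
6.509072523346874 0.05552155450797507
[255,[-0.0025,-0.0093,-0.0004],0],[255,[-0.0040,-0.0087,-0.0004],0],[255,[-0.0055,-0.0079,-0.0004],0],[255,[-0.0068,-0.0068,-0.0004],0],[255,[-0.0078,-0.0055,-0.0004],0],[255,[-0.0087,-0.0041,-0.0004],0],[255,[-0.0093,-0.0025,-0.0004],0],[255,[-0.0095,-0.0009,-0.0004],0],
[255,[-0.0096,0.0008,-0.0004],0],[255,[-0.0093,0.0025,-0.0004],0],[255,[-0.0087,0.0040,-0.0004],0],[255,[-0.0079,0.0055,-0.0004],0],[255,[-0.0068,0.0068,-0.0004],0],[255,[-0.0055,0.0078,-0.0004],0],[255,[-0.0041,0.0087,-0.0004],0],[255,[-0.0025,0.0093,-0.0004],0],
```

```bash
python3 -m jog '[[255,[-0.0025,-0.0093,-0.0005],0],[255,[-0.004,-0.0087,-0.0005],0],[255,[-0.0055,-0.0079,-0.0005],0],[255,[-0.0068,-0.0068,-0.0005],0],[255,[-0.0078,-0.0055,-0.0005],0],[255,[-0.0087,-0.0041,-0.0005],0],[255,[-0.0093,-0.0025,-0.0005],0],[255,[-0.0095,-0.0009,-0.0005],0]]'
python3 -c "
from h import *
s,R=st();print('Ftool',(R.T@s['force']).round(2))
d=R.T@(s['position']-np.array([.588,.2355,0]));print(np.degrees(np.arctan2(-d[1],d[0])),np.hypot(*d[:2]))"
```

```text
t: 12.95
position: [0.5992, 0.2906, 0.4498]
eef_rot: [-0.001, 0.996, -0.084, 0.001]
force: [6.0, 6.5, -5.5]
opening: 0.23
t 12.95 pos [0.5992 0.2906 0.4498] head -9.69 zax [ 0.0028  0.0015 -1.    ] F [ 6.05  6.46 -5.54] M [ 1.22 -1.57  0.04] op 0.23 q [-0.13  0.56 -0.67  1.35  0.35  1.34 -0.97]
Ftool [ 4.86 -7.38  5.56]
87.06059736498624 0.057165570555757064
```

```bash
python3 -m jog '[[255,[-0.0096,0.0003,-0.0003],0],[255,[-0.0093,0.0021,-0.0004],0],[255,[-0.0087,0.0038,-0.0004],0],[255,[-0.0079,0.0055,-0.0004],0],[255,[-0.0068,0.0068,-0.0004],0],[255,[-0.0055,0.0078,-0.0004],0],[255,[-0.0041,0.0087,-0.0004],0],[255,[-0.0025,0.0093,-0.0004],0]]'
cat >> h.py <<'E'
def cs():
    s,R=st();print('Ftool',(R.T@s['force']).round(2))
    d=R.T@(s['position']-np.array([.588,.2355,0]));p=np.arctan2(-d[1],d[0]);print('psi',np.degrees(p).round(2),np.hypot(*d[:2]).round(4))
    F=R.T@s['force'];print('drag',(F[:2]@[np.sin(p),np.cos(p)]).round(2),'outward',(F[:2]@[np.cos(p),-np.sin(p)]).round(2))
E
python3 -c "
from h import *
cs();rows(169.9,5);rows(209.9,5)"
```

```text
t: 13.95
position: [0.5371, 0.2562, 0.4532]
eef_rot: [-0.001, 0.996, -0.084, 0.0]
force: [3.2, 4.5, -1.6]
opening: 0.227
t 13.95 pos [0.5371 0.2562 0.4532] head -9.61 zax [ 8.0e-04  1.1e-03 -1.0e+00] F [ 3.16  4.53 -1.56] M [ 1.07 -0.69 -0.02] op 0.227 q [-0.05  0.44 -0.71  1.53  0.3   1.27 -0.97]
Ftool [ 2.36 -4.99  1.57]
psi 166.9 0.0548
drag 5.39 outward -1.16
[255,[-0.0006,0.0048,-0.0002],0],[255,[-0.0002,0.0048,-0.0002],0],[255,[0.0002,0.0048,-0.0002],0],[255,[0.0006,0.0048,-0.0002],0],[255,[0.0010,0.0047,-0.0002],0],[255,[0.0014,0.0046,-0.0002],0],[255,[0.0018,0.0044,-0.0002],0],[255,[0.0022,0.0043,-0.0002],0],
[255,[0.0026,0.0041,-0.0002],0],[255,[0.0029,0.0038,-0.0002],0],[255,[0.0032,0.0035,-0.0002],0],[255,[0.0035,0.0032,-0.0002],0],[255,[0.0038,0.0029,-0.0002],0],[255,[0.0040,0.0026,-0.0002],0],[255,[0.0043,0.0022,-0.0002],0],[255,[0.0044,0.0018,-0.0002],0],
```

Run:
```python
from h import *
s=snap('scene','s4'); 
a=s['pixels'][200:275,320:420,::-1]
cv2.imwrite('pics/c4.png',cv2.resize(a,(800,600),interpolation=cv2.INTER_CUBIC))
import cv2 as c
b=c.imread('pics/scene0.png')[200:275,320:420]; cv2.imwrite('pics/c4b.png',cv2.resize(b,(800,600),interpolation=cv2.INTER_CUBIC))
for z in [.178,.17,.16,.15,.14,.134]: print(z,proj(s,[.588,.2355,z])[0].round(1))
for t in ['screw','pin_tip']:
    for d in env.landmark_of(t,'scene')[:1]: print(t,d['confidence'],np.round(d['xyz'],4))
```

```text
0.178 [367.9 230.3]
0.17 [367.7 232.7]
0.16 [367.5 235.7]
0.15 [367.2 238.6]
0.14 [367.  241.5]
0.134 [366.9 243.3]
screw 0.68 [0.5898 0.2333 0.1553]
pin_tip 0.58 [0.5895 0.2346 0.1091]
```

View pics/c4.png

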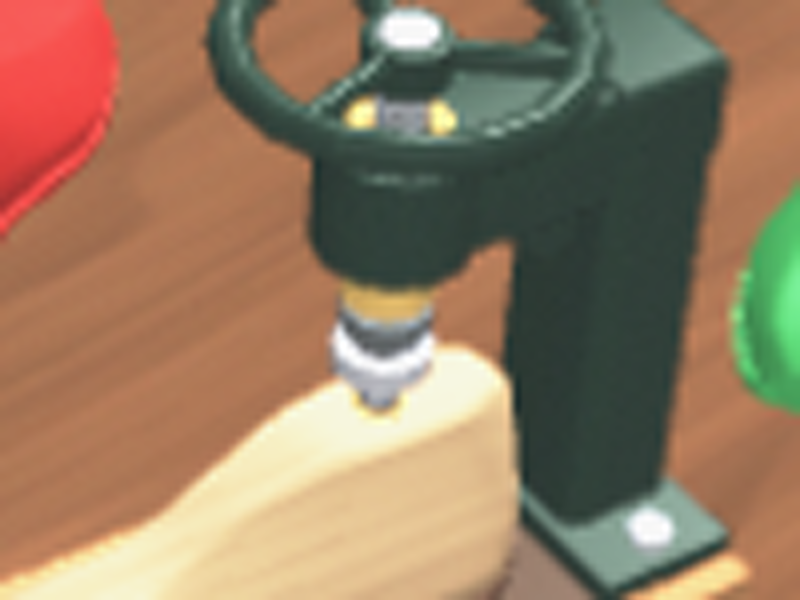

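View pics/c4b.png

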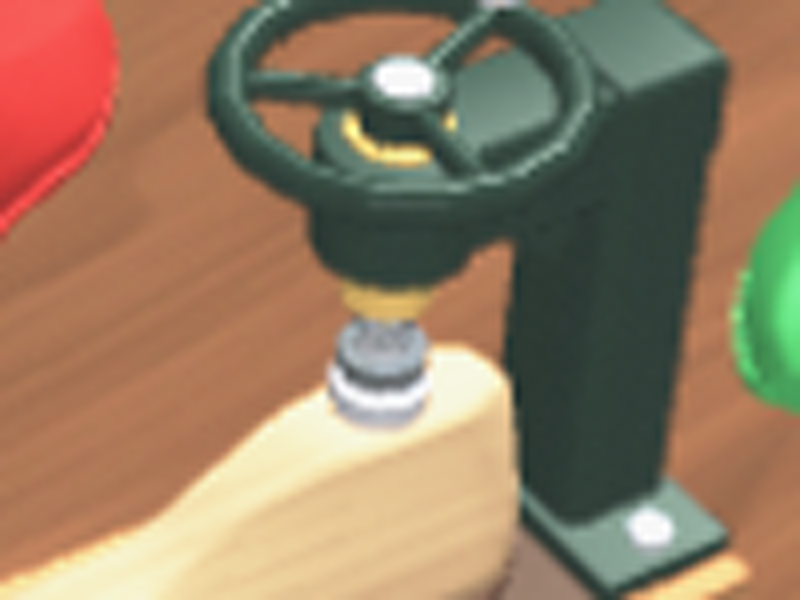

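```bash
python3 - <<'E'
from h import *
s=env.snapshot('scene')
t=np.linspace(0,2*np.pi,60)
def circ(r,z):
    q=proj(s,np.c_[.588+r*np.cos(t),.2355+r*np.sin(t),z+0*t]); q=(q-[320,200])*8
    return q[:,0].min().round(),q[:,0].max().round(),q[:,1].min().round(),q[:,1].max().round()
for r,z in [(.0155,.134),(.0155,.136),(.0155,.1526),(.0155,.1546),(.0155,.158),(.0155,.162),(.013,.156),(.013,.158),(.013,.162),(.013,.166),(.014,.162),(.014,.158),(.027,.178),(.017,.094+.014),(.017,.11),(.017,.112)]: print(r,z,circ(r,z))
E
python3 - <<'E'
import cv2
a=cv2.imread('pics/scene0.png')[232:258,358:378];b=cv2.imread('pics/s4.png')[232:258,358:378]
cv2.imwrite('pics/c5.png',cv2.hconcat([cv2.resize(a,(400,520),interpolation=0),cv2.resize(b,(400,520),interpolation=0)]))
E
```

```text
0.0155 0.134 (np.float64(327.0), np.float64(422.0), np.float64(315.0), np.float64(378.0))
0.0155 0.136 (np.float64(328.0), np.float64(423.0), np.float64(311.0), np.float64(373.0))
0.0155 0.1526 (np.float64(330.0), np.float64(426.0), np.float64(272.0), np.float64(334.0))
0.0155 0.1546 (np.float64(331.0), np.float64(427.0), np.float64(267.0), np.float64(329.0))
0.0155 0.158 (np.float64(331.0), np.float64(428.0), np.float64(259.0), np.float64(321.0))
0.0155 0.162 (np.float64(332.0), np.float64(429.0), np.float64(250.0), np.float64(312.0))
0.013 0.156 (np.float64(339.0), np.float64(419.0), np.float64(269.0), np.float64(321.0))
0.013 0.158 (np.float64(339.0), np.float64(420.0), np.float64(264.0), np.float64(316.0))
0.013 0.162 (np.float64(340.0), np.float64(421.0), np.float64(255.0), np.float64(307.0))
0.013 0.166 (np.float64(340.0), np.float64(422.0), np.float64(245.0), np.float64(297.0))
0.014 0.162 (np.float64(337.0), np.float64(424.0), np.float64(253.0), np.float64(309.0))
0.014 0.158 (np.float64(336.0), np.float64(423.0), np.float64(262.0), np.float64(318.0))
0.027 0.178 (np.float64(298.0), np.float64(468.0), np.float64(189.0), np.float64(297.0))
0.017 0.108 (np.float64(319.0), np.float64(421.0), np.float64(371.0), np.float64(440.0))
0.017 0.11 (np.float64(319.0), np.float64(422.0), np.float64(367.0), np.float64(436.0))
0.017 0.112 (np.float64(319.0), np.float64(422.0), np.float64(362.0), np.float64(431.0))
```

View pics/c5.png

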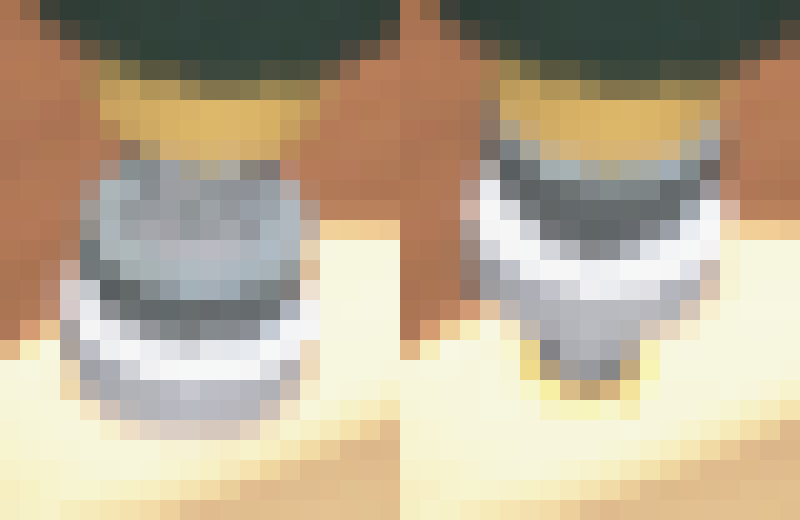

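```bash
python3 -m jog '[[255,[-0.0003,0.0024,-0.0001],0],[255,[-0.0003,0.0024,-0.0001],0],[255,[-0.0001,0.0024,-0.0001],0],[255,[0,0.0024,-0.0001],0],[255,[0.0001,0.0024,-0.0001],0],[255,[0.0001,0.0024,-0.0001],0],[255,[0.0002,0.0024,-0.0002],0],[255,[0.0003,0.0024,-0.0001],0]]'
python3 -c "
from h import *
cs();rows(189.9,1)"
```

```text
t: 15.15
position: [0.5338, 0.2383, 0.454]
eef_rot: [-0.001, 0.997, -0.083, 0.0]
force: [-1.4, 5.2, 2.2]
opening: 0.224
t 15.15 pos [0.5338 0.2383 0.454 ] head -9.55 zax [ 2.0e-04  1.8e-03 -1.0e+00] F [-1.35  5.16  2.16] M [1.11 0.06 0.01] op 0.224 q [-0.01  0.43 -0.71  1.56  0.29  1.26 -0.94]
Ftool [-2.19 -4.87 -2.15]
psi -174.32 0.0543
drag 5.06 outward 1.7
[255,[0.0002,0.0009,-0.0000],0],[255,[0.0002,0.0009,-0.0000],0],[255,[0.0002,0.0009,-0.0000],0],[255,[0.0002,0.0009,-0.0000],0],[255,[0.0002,0.0009,-0.0000],0],[255,[0.0003,0.0009,-0.0000],0],[255,[0.0003,0.0009,-0.0000],0],[255,[0.0003,0.0009,-0.0000],0],
```

```bash
python3 -m jog '[[255,[0.0001,0.0006,0],0],[255,[0.0001,0.0006,0],0],[255,[0.0001,0.0006,-0.0001],0],[255,[0.0001,0.0006,0],0],[255,[0.0001,0.0006,0],0],[255,[0.0002,0.0006,-0.0001],0],[255,[0.0001,0.0006,0],0],[255,[0.0002,0.0006,0],0]]'
python3 -c "
from h import *
cs()"
```

```text
t: 16.15
position: [0.5339, 0.2335, 0.4543]
eef_rot: [-0.001, 0.997, -0.083, -0.0]
force: [-1.5, 4.8, 2.1]
opening: 0.226
t 16.15 pos [0.5339 0.2335 0.4543] head -9.56 zax [ 1.0e-04  1.7e-03 -1.0e+00] F [-1.51  4.78  2.12] M [1.14 0.24 0.04] op 0.226 q [-0.    0.42 -0.71  1.56  0.28  1.26 -0.93]
Ftool [-2.28 -4.46 -2.11]
psi -169.07 0.0541
drag 4.81 outward 1.39
```

```bash
python3 -m jog '[[255,[0.0001,0.0006,0],0],[255,[0.0002,0.0006,0],0],[255,[0.0001,0.0006,-0.0001],0],[255,[0.0002,0.0006,0],0],[255,[0.0001,0.0006,0],0],[255,[0.0002,0.0006,-0.0001],0],[255,[0.0002,0.0006,0],0],[255,[0.0002,0.0006,0],0]]'
python3 -c "
from h import *
cs()"
```

```text
t: 17.15
position: [0.5344, 0.2285, 0.4545]
eef_rot: [-0.001, 0.997, -0.083, 0.0]
force: [-1.9, 4.9, 2.8]
opening: 0.231
t 17.15 pos [0.5344 0.2285 0.4545] head -9.56 zax [ 2.0e-04  1.7e-03 -1.0e+00] F [-1.92  4.88  2.77] M [ 1.07  0.27 -0.  ] op 0.231 q [ 0.01  0.42 -0.71  1.57  0.28  1.26 -0.92]
Ftool [-2.7  -4.5  -2.76]
psi -163.8 0.0538
drag 5.08 outward 1.34
```

```bash
python3 -m jog '[[255,[0.0002,0.0006,-0.0001],0],[255,[0.0002,0.0006,0],0],[255,[0.0002,0.0006,-0.0001],0],[255,[0.0002,0.0006,0],0],[255,[0.0002,0.0006,0],0],[255,[0.0002,0.0006,-0.0001],0],[255,[0.0002,0.0006,0],0],[255,[0.0003,0.0006,0],0]]'
python3 -c "
from h import *
cs()"
```

```text
t: 18.15
position: [0.5354, 0.2234, 0.4547]
eef_rot: [-0.001, 0.997, -0.083, 0.0]
force: [-0.8, 4.2, 2.1]
opening: 0.231
t 18.15 pos [0.5354 0.2234 0.4547] head -9.56 zax [ 3.0e-04  1.7e-03 -1.0e+00] F [-0.8   4.16  2.12] M [ 1.12  0.07 -0.04] op 0.231 q [ 0.01  0.42 -0.71  1.57  0.28  1.26 -0.91]
Ftool [-1.48 -3.98 -2.11]
psi -158.27 0.0537
drag 4.24 outward -0.1
```

```bash
python3 -m jog '[[255,[0.0002,0.0005,-0.0001],0],[255,[0.0003,0.0005,0],0],[255,[0.0002,0.0005,-0.0001],0],[255,[0.0003,0.0005,0],0],[255,[0.0002,0.0005,0],0],[255,[0.0003,0.0005,-0.0001],0],[255,[0.0003,0.0005,0],0],[255,[0.0003,0.0005,0],0]]'
python3 - <<'E'
from h import *
cs()
s=snap('scene','s6')
b=s['pixels'][232:258,358:378,::-1]; cv2.imwrite('pics/c6.png',cv2.resize(b,(400,520),interpolation=0))
E
```

```text
t: 19.15
position: [0.5367, 0.2191, 0.4549]
eef_rot: [-0.001, 0.997, -0.083, -0.0]
force: [-0.9, 5.2, 1.8]
opening: 0.23
t 19.15 pos [0.5367 0.2191 0.4549] head -9.56 zax [-0.      0.0015 -1.    ] F [-0.93  5.18  1.83] M [ 1.07  0.18 -0.02] op 0.23 q [ 0.02  0.42 -0.71  1.57  0.28  1.26 -0.9 ]
Ftool [-1.78 -4.96 -1.82]
psi -153.43 0.0537
drag 5.23 outward -0.63
```

View pics/c6.png

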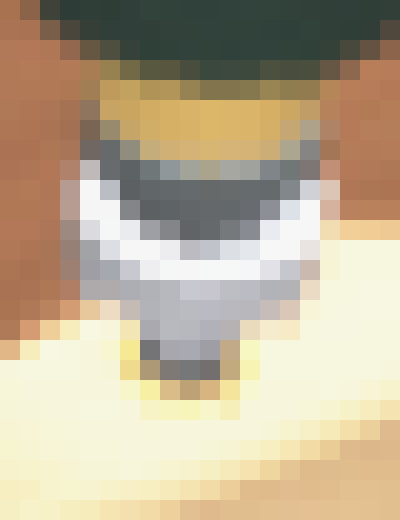

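```bash
python3 -m jog '[[255,[0.0003,0.0005,-0.0001],0],[255,[0.0003,0.0006,0],0],[255,[0.0003,0.0005,-0.0001],0],[255,[0.0003,0.0006,0],0],[255,[0.0003,0.0005,0],0],[255,[0.0003,0.0005,-0.0001],0],[255,[0.0003,0.0005,0],0],[255,[0.0004,0.0005,0],0]]'
python3 -c "
from h import *
cs()"
```

```text
t: 20.2
position: [0.5385, 0.2145, 0.4552]
eef_rot: [-0.001, 0.997, -0.083, -0.0]
force: [-0.4, 6.1, 1.6]
opening: 0.23
t 20.2 pos [0.5385 0.2145 0.4552] head -9.57 zax [ 1.0e-04  1.5e-03 -1.0e+00] F [-0.37  6.08  1.63] M [1.16 0.15 0.  ] op 0.23 q [ 0.03  0.42 -0.71  1.57  0.28  1.26 -0.89]
Ftool [-1.37 -5.94 -1.62]
psi -148.13 0.0535
drag 5.77 outward -1.97
```

```bash
python3 -c "
from h import *
cs()"
```

```text
t 20.2 pos [0.5385 0.2145 0.4552] head -9.57 zax [ 1.0e-04  1.5e-03 -1.0e+00] F [-0.37  6.08  1.63] M [1.16 0.15 0.  ] op 0.23 q [ 0.03  0.42 -0.71  1.57  0.28  1.26 -0.89]
Ftool [-1.37 -5.94 -1.62]
psi -148.13 0.0535
drag 5.77 outward -1.97
```

```bash
python3 -m jog '[[255,[0.0004,0.0005,-0.0001],0],[255,[0.0004,0.0005,0],0],[255,[0.0004,0.0005,-0.0001],0],[255,[0.0004,0.0005,0],0],[255,[0.0004,0.0005,0],0],[255,[0.0004,0.0005,-0.0001],0],[255,[0.0004,0.0005,0],0],[255,[0.0004,0.0005,0],0]]'
python3 -c "
from h import *
cs()"
```

```text
t: 21.2
position: [0.5409, 0.2101, 0.4554]
eef_rot: [-0.001, 0.997, -0.083, -0.0]
force: [-1.6, 5.8, -0.1]
opening: 0.231
t 21.2 pos [0.5409 0.2101 0.4554] head -9.56 zax [-4.0e-04  1.3e-03 -1.0e+00] F [-1.59  5.82 -0.1 ] M [1.04 0.3  0.03] op 0.231 q [ 0.04  0.42 -0.71  1.57  0.28  1.26 -0.88]
Ftool [-2.53 -5.47  0.1 ]
psi -142.77 0.0535
drag 5.89 outward -1.3
```

```bash
python3 -m jog '[[255,[0.0004,0.0005,-0.0001],0],[255,[0.0004,0.0005,0],0],[255,[0.0004,0.0005,0],0],[255,[0.0004,0.0005,0],0],[255,[0.0004,0.0005,0],0],[255,[0.0005,0.0005,-0.0001],0],[255,[0.0005,0.0005,0],0],[255,[0.0005,0.0005,0],0]]'
python3 -c "
from h import *
cs()"
```

```text
t: 22.2
position: [0.5436, 0.2056, 0.4556]
eef_rot: [-0.001, 0.997, -0.083, -0.0]
force: [-2.6, 5.2, 2.1]
opening: 0.233
t 22.2 pos [0.5436 0.2056 0.4556] head -9.55 zax [-4.0e-04  1.4e-03 -1.0e+00] F [-2.57  5.17  2.15] M [ 1.13  0.31 -0.01] op 0.233 q [ 0.04  0.42 -0.71  1.56  0.28  1.26 -0.87]
Ftool [-3.39 -4.67 -2.14]
psi -137.15 0.0533
drag 5.73 outward -0.69
```

```bash
python3 -c "
from h import *
s=env.sense(); print(s['t'])"
```

```text
22.2
```

```bash
python3 -m jog '[[255,[0.0005,0.0005,-0.0001],0],[255,[0.0005,0.0005,0],0],[255,[0.0005,0.0005,-0.0001],0],[255,[0.0005,0.0005,0],0],[255,[0.0005,0.0004,0],0],[255,[0.0005,0.0004,-0.0001],0],[255,[0.0005,0.0004,0],0],[255,[0.0005,0.0004,0],0]]'
python3 -c "
from h import *
cs()"
```

```text
t: 23.2
position: [0.5469, 0.2014, 0.4559]
eef_rot: [-0.001, 0.997, -0.083, -0.0]
force: [-2.0, 5.8, 2.0]
opening: 0.23
t 23.2 pos [0.5469 0.2014 0.4559] head -9.55 zax [-7.0e-04  1.4e-03 -1.0e+00] F [-2.01  5.82  1.95] M [ 1.1   0.35 -0.02] op 0.23 q [ 0.05  0.42 -0.71  1.56  0.28  1.27 -0.87]
Ftool [-2.95 -5.41 -1.94]
psi -131.49 0.0533
drag 5.79 outward -2.09
```

```bash
python3 -m jog '[[255,[0.0006,0.0004,-0.0001],0],[255,[0.0006,0.0004,0],0],[255,[0.0006,0.0004,-0.0001],0],[255,[0.0006,0.0004,0],0],[255,[0.0006,0.0004,0],0],[255,[0.0006,0.0004,-0.0001],0],[255,[0.0006,0.0003,0],0],[255,[0.0006,0.0003,0],0]]'
python3 -c "
from h import *
cs()"
```

```text
t: 24.2
position: [0.5509, 0.1974, 0.4561]
eef_rot: [-0.0, 0.997, -0.083, -0.001]
force: [-4.9, 2.6, 2.4]
opening: 0.23
t 24.2 pos [0.5509 0.1974 0.4561] head -9.56 zax [-1.3e-03  6.0e-04 -1.0e+00] F [-4.92  2.64  2.44] M [ 0.84  0.75 -0.02] op 0.23 q [ 0.06  0.42 -0.71  1.55  0.28  1.27 -0.86]
Ftool [-5.29 -1.79 -2.44]
psi -125.38 0.0534
drag 5.35 outward 1.61
```

```bash
python3 -m jog '[[255,[0.0006,0.0004,-0.0001],0],[255,[0.0006,0.0004,0],0],[255,[0.0006,0.0004,-0.0001],0],[255,[0.0006,0.0004,0],0],[255,[0.0006,0.0003,0],0],[255,[0.0006,0.0004,-0.0001],0],[255,[0.0006,0.0003,0],0],[255,[0.0006,0.0003,0],0]]'
python3 -c "
from h import *
cs()"
```

```text
t: 25.2
position: [0.5549, 0.194, 0.4564]
eef_rot: [-0.0, 0.997, -0.083, -0.001]
force: [-5.5, 4.4, 3.4]
opening: 0.23
t 25.2 pos [0.5549 0.194  0.4564] head -9.53 zax [-2.e-03  9.e-04 -1.e+00] F [-5.5   4.38  3.44] M [0.94 1.07 0.03] op 0.23 q [ 0.06  0.43 -0.7   1.55  0.28  1.27 -0.85]
Ftool [-6.16 -3.41 -3.43]
psi -120.14 0.0533
drag 7.04 outward 0.15
```

```bash
python3 -m jog '[[255,[0.0003,0.0002,-0.0001],0],[255,[0.0003,0.0001,0],0],[255,[0.0003,0.0002,0],0],[255,[0.0003,0.0001,0],0],[255,[0.0003,0.0002,0],0],[255,[0.0003,0.0001,0],0],[255,[0.0003,0.0001,0],0],[255,[0.0003,0.0001,0],0]]'
python3 -c "
from h import *
cs()"
```

```text
t: 26.2
position: [0.5565, 0.1929, 0.4564]
eef_rot: [-0.0, 0.997, -0.083, -0.002]
force: [-7.5, 5.2, 3.6]
opening: 0.229
t 26.2 pos [0.5565 0.1929 0.4564] head -9.49 zax [-0.0031  0.001  -1.    ] F [-7.53  5.22  3.56] M [1.11 1.56 0.  ] op 0.229 q [ 0.06  0.43 -0.7   1.54  0.28  1.27 -0.84]
Ftool [-8.3  -3.91 -3.53]
psi -118.51 0.0535
drag 9.16 outward 0.52
```

```bash
python3 -m jog '[[255,[0.0004,0.0002,0],0],[255,[0.0004,0.0001,0],0],[255,[0.0004,0.0002,0],0],[255,[0.0004,0.0002,0],0],[255,[0.0004,0.0001,0],0],[255,[0,0,0],0],[255,[0,0,0],0],[255,[0,0,0],0]]'
python3 - <<'E'
from h import *
cs()
s=snap('scene','s7')
b=s['pixels'][232:258,358:378,::-1]; cv2.imwrite('pics/c7.png',cv2.resize(b,(400,520),interpolation=0))
E
```

```text
t: 27.2
position: [0.558, 0.192, 0.4565]
eef_rot: [-0.0, 0.997, -0.083, -0.002]
force: [-9.5, 5.5, 4.8]
opening: 0.231
t 27.2 pos [0.558  0.192  0.4565] head -9.47 zax [-0.0039  0.001  -1.    ] F [-9.47  5.48  4.76] M [ 1.13  2.02 -0.02] op 0.231 q [ 0.06  0.43 -0.7   1.54  0.28  1.28 -0.84]
Ftool [-10.26  -3.85  -4.72]
psi -117.0 0.0536
drag 10.89 outward 1.23
```

View pics/c7.png

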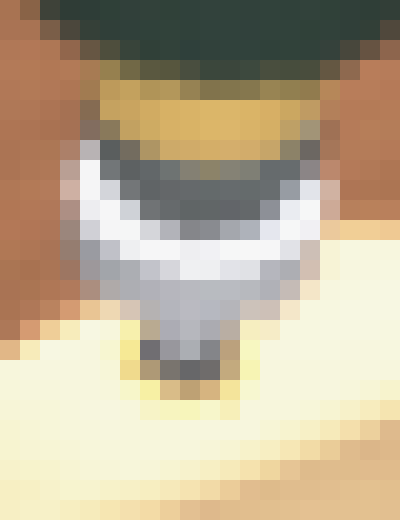

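```bash
python3 -m jog '[[255,[0.0005,0.0002,0],0],[255,[0.0005,0.0002,0],0],[255,[0.0005,0.0002,0],0],[255,[0.0005,0.0002,0],0],[255,[0,0,0],0],[255,[0,0,0],0],[255,[0,0,0],0],[255,[0,0,0],0]]'
python3 - <<'E'
from h import *
cs()
E
```

```text
t: 28.25
position: [0.5594, 0.1911, 0.4566]
eef_rot: [-0.0, 0.997, -0.082, -0.002]
force: [-11.9, 4.6, 6.9]
opening: 0.229
t 28.25 pos [0.5594 0.1911 0.4566] head -9.45 zax [-0.0047  0.001  -1.    ] F [-11.89   4.57   6.91] M [ 1.14  2.5  -0.08] op 0.229 q [ 0.06  0.43 -0.7   1.54  0.28  1.28 -0.84]
Ftool [-12.51  -2.56  -6.85]
psi -115.57 0.0536
drag 12.39 outward 3.09
```

```bash
python3 -m jog '[[255,[-0.0015,-0.0006,0],0],[255,[-0.0015,-0.0006,0],0],[0,[0,0,0],0],[0,[0,0,0],0],[0,[0,0,0],0],[0,[0,0,0],0],[0,[0,0,-0.01],0],[0,[0,0,-0.01],0]]'
python3 - <<'E'
from h import *
cs()
E
```

```text
t: 29.25
position: [0.5589, 0.191, 0.4776]
eef_rot: [-0.0, 0.996, -0.084, 0.0]
force: [-0.4, 0.3, 1.1]
opening: 0.832
t 29.25 pos [0.5589 0.191  0.4776] head -9.63 zax [ 4.e-04  2.e-04 -1.e+00] F [-0.4   0.34  1.09] M [ 0.   -0.06 -0.04] op 0.832 q [ 0.07  0.42 -0.7   1.51  0.28  1.32 -0.83]
Ftool [-0.45 -0.27 -1.09]
psi -113.46 0.053
drag 0.52 outward -0.06
```

```bash
python3 -m jog '[[0,[0,0,-0.03],0],[0,[0,0,-0.03],0],[0,[0,0.03,0],0],[0,[0,0.05,0],0],[0,[0,0.05,0],0],[0,[0,0.05,0],0],[0,[0,0,0],0],[0,[0,0,0],0]]'
python3 - <<'E'
from h import *
st()
for c in ['scene','top']:
    s=snap(c,c+'8')
    for t in ['last_toe','last','last_heel','screw']:
        for d in env.landmark_of(t,c)[:3]:
            if abs(d['xyz'][0]-.57)<.06 and -.1<d['xyz'][1]<.32: print(c,t,round(d['confidence'],2),np.round(d['xyz'],4))
E
```

```text
t: 30.25
position: [0.5287, 0.0139, 0.5374]
eef_rot: [-0.0, 0.996, -0.084, 0.001]
force: [-0.6, 1.0, -0.4]
opening: 0.998
t 30.25 pos [0.5287 0.0139 0.5374] head -9.63 zax [ 1.1e-03  4.0e-04 -1.0e+00] F [-0.64  0.97 -0.44] M [-0.02 -0.11  0.02] op 0.998 q [ 0.4   0.27 -0.68  1.55  0.17  1.39 -0.46]
scene last_toe 0.62 [0.5567 0.0789 0.0487]
scene last 0.59 [0.5876 0.2361 0.0246]
scene last_heel 0.8 [0.5977 0.2858 0.021 ]
scene screw 0.85 [0.5924 0.2326 0.1573]
top last_toe 0.66 [0.5589 0.0773 0.0477]
top last_heel 0.67 [0.5992 0.2873 0.0272]
top screw 0.85 [0.5904 0.2368 0.1523]
```

View pics/scene8.png

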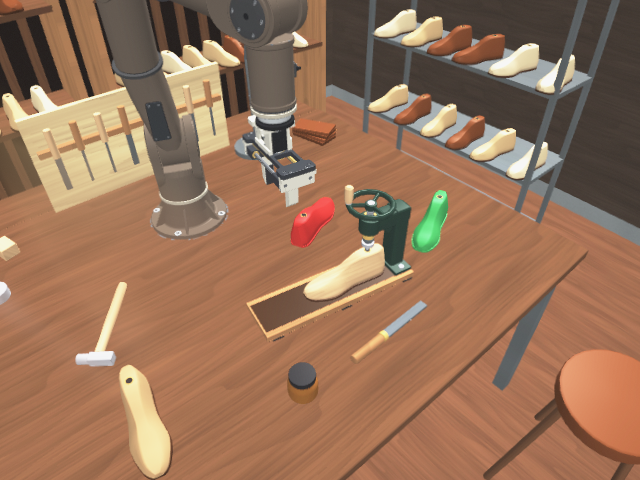

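```bash
python3 -c "
from h import *
to([.558,.078,.209])"
```

```text
t 30.75 pos [0.5287 0.0137 0.5366] head -9.6 zax [-1.e-04  0.e+00 -1.e+00] F [-0.71  0.15  0.46] M [ 0.05 -0.09  0.06] op 0.999 q [ 0.4   0.27 -0.68  1.55  0.17  1.39 -0.46]
tool delta [ 0.0182 -0.0682  0.3276]
```

```bash
python3 -m jog '[[0,[0.009,-0.034,0.02],0],[0,[0.009,-0.034,0.04],0],[0,[0,0,0.05],0],[0,[0,0,0.05],0],[0,[0,0,0.05],0],[0,[0,0,0.05],0],[0,[0,0,0],0],[0,[0,0,0],0]]'
python3 - <<'E'
from h import *
to([.558,.078,.209])
s=snap('scene','s9')
b=s['pixels'][180:330,240:440,::-1]; cv2.imwrite('pics/c9.png',cv2.resize(b,(800,600),interpolation=2))
E
```

```text
t: 31.75
position: [0.5585, 0.078, 0.2783]
eef_rot: [-0.0, 0.996, -0.084, 0.001]
force: [0.2, 0.2, 0.3]
opening: 1.003
t 31.75 pos [0.5585 0.078  0.2783] head -9.62 zax [ 1.7e-03  6.0e-04 -1.0e+00] F [0.24 0.15 0.29] M [-0.03 -0.07 -0.07] op 1.003 q [ 0.2   0.55 -0.61  1.83  0.4   0.88 -0.77]
tool delta [-0.0006  0.0001  0.0693]
```

View pics/c9.png

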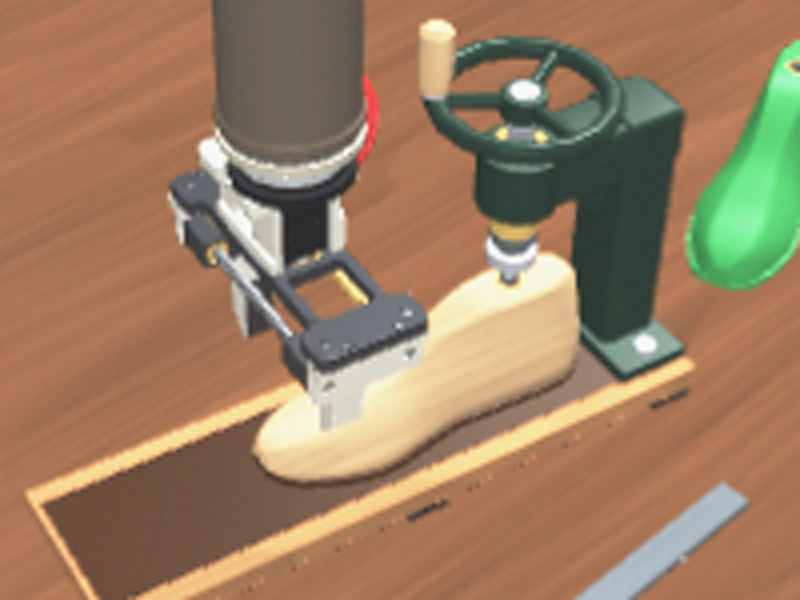

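```bash
python3 -m jog '[[0,[-0.0005,0,0.02],0],[0,[0,0,0.02],0],[0,[0,0,0.015],0],[0,[0,0,0.008],0],[0,[0,0,0.006],0],[0,[0,0,0],0],[0,[0,0,0],0],[0,[0,0,0],0]]' 45
python3 - <<'E'
from h import *
to([.558,.078,.209])
s=snap('scene','s10')
b=s['pixels'][180:330,240:440,::-1]; cv2.imwrite('pics/c10.png',cv2.resize(b,(800,600),interpolation=2))
E
```

```text
t: 32.8
position: [0.5575, 0.0776, 0.208]
eef_rot: [-0.0, 0.996, -0.084, 0.0]
force: [0.2, 0.7, -0.4]
opening: 0.999
t 32.8 pos [0.5575 0.0776 0.208 ] head -9.63 zax [ 6.e-04  1.e-04 -1.e+00] F [ 0.2   0.7  -0.36] M [-0.07 -0.08  0.06] op 0.999 q [ 0.16  0.64 -0.56  1.89  0.48  0.75 -0.84]
tool delta [ 0.0004 -0.0005 -0.001 ]
```

View pics/c10.png

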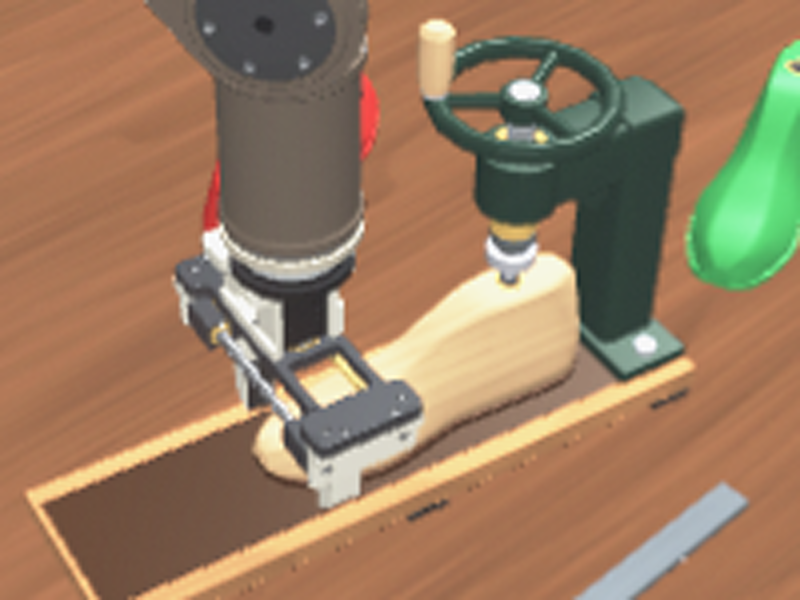

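```bash
python3 -m jog '[[255,[0,0,0],0],[255,[0,0,0],0],[255,[0,0,0],0],[255,[0,0,0],0],[255,[0,0,0],0],[255,[0,0,0],0],[255,[0,0,0],0],[255,[0,0,0],0]]' 45
python3 - <<'E'
from h import *
st()
E
```

```text
t: 33.85
position: [0.5574, 0.0775, 0.2076]
eef_rot: [0.0, 0.996, -0.084, 0.0]
force: [1.8, -1.1, 0.4]
opening: 0.673
t 33.85 pos [0.5574 0.0775 0.2076] head -9.64 zax [ 1.e-04 -1.e-04 -1.e+00] F [ 1.79 -1.14  0.39] M [-0.2  -0.32 -0.1 ] op 0.673 q [ 0.16  0.64 -0.56  1.89  0.48  0.75 -0.84]
```

```bash
python3 -m jog '[[255,[0,0.002,0],0],[255,[0,0.003,0],0],[255,[0,0.003,0],0],[255,[0,0.003,0],0],[255,[0,0.004,0],0],[255,[0,0.005,0],0],[255,[0,0,0],0],[255,[0,0,0],0]]'
python3 - <<'E'
from h import *
st()
s=snap('scene','s11')
b=s['pixels'][180:330,240:440,::-1]; cv2.imwrite('pics/c11.png',cv2.resize(b,(800,600),interpolation=2))
E
```

```text
t: 34.85
position: [0.5539, 0.057, 0.2076]
eef_rot: [0.001, 0.996, -0.084, -0.0]
force: [-0.9, -2.1, 2.1]
opening: 0.671
t 34.85 pos [0.5539 0.057  0.2076] head -9.67 zax [-5.0e-04 -1.4e-03 -1.0e+00] F [-0.85 -2.14  2.15] M [-0.67  0.01  0.  ] op 0.671 q [ 0.19  0.64 -0.56  1.9   0.48  0.74 -0.81]
```

View pics/c11.png

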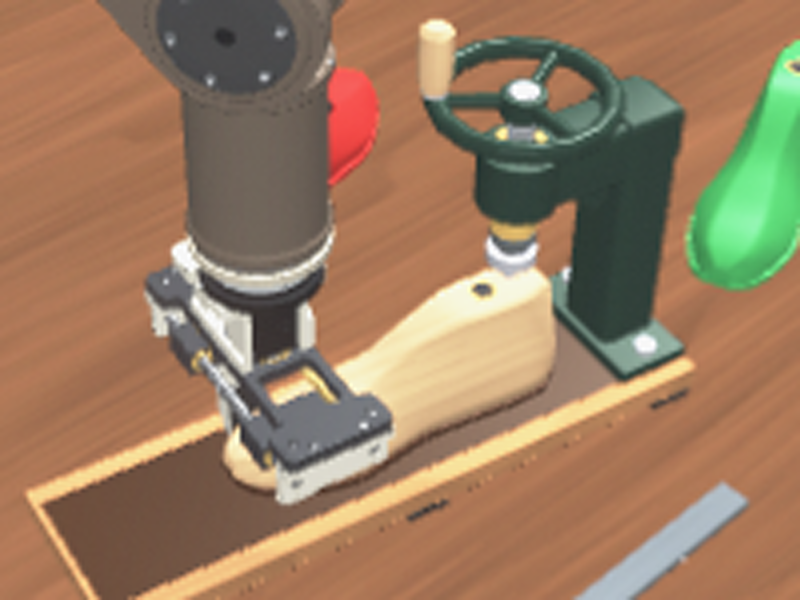

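```bash
python3 -m jog '[[255,[0,0.007,0],0],[255,[0,0.01,0],0],[255,[0,0.01,0],0],[255,[0,0.01,0],0],[255,[0,0.01,0],0],[255,[0,0.01,0],0],[255,[0,0.01,0],0],[255,[0,0.007,0],0]]'
python3 - <<'E'
from h import *
st()
E
```

```text
t: 35.9
position: [0.5415, -0.0159, 0.2076]
eef_rot: [0.0, 0.996, -0.084, 0.0]
force: [0.9, 1.9, 1.2]
opening: 0.674
t 35.9 pos [ 0.5415 -0.0159  0.2076] head -9.65 zax [ 0.e+00 -2.e-04 -1.e+00] F [0.85 1.93 1.24] M [ 0.33 -0.15  0.08] op 0.674 q [ 0.33  0.62 -0.56  1.94  0.49  0.72 -0.69]
```

```bash
python3 -m jog '[[255,[0,0.006,0],0],[255,[0,0.007,0],0],[255,[0,0.007,0],0],[255,[0,0.006,0],0],[255,[0,0.003,0],0],[255,[0,0,0],0],[255,[0,0,0],0],[255,[0,0,0],0]]'
python3 - <<'E'
from h import *
st()
for c in ['scene','top']:
    s=snap(c,c+'12')
    for t in ['last','last_heel']:
        for d in env.landmark_of(t,c)[:4]:
            x=np.array(d['xyz'])
            if abs(x[0]-.57)<.06 and -.15<x[1]<.4:
                e=np.radians(80.5); v=x[:2]-[.588,.2355]
                print(c,t,round(d['confidence'],2),x.round(4),'press',np.round([v@[np.cos(e),np.sin(e)],v@[-np.sin(e),np.cos(e)]],4))
b=cv2.imread('pics/scene12.png')[160:340,200:440]; cv2.imwrite('pics/c12.png',cv2.resize(b,(800,600),interpolation=2))
E
```

```text
t: 36.9
position: [0.5367, -0.0441, 0.2076]
eef_rot: [0.0, 0.996, -0.084, -0.0]
force: [-0.6, -2.8, 2.1]
opening: 0.671
t 36.9 pos [ 0.5367 -0.0441  0.2076] head -9.65 zax [-4.e-04 -8.e-04 -1.e+00] F [-0.56 -2.8   2.13] M [-0.57 -0.05 -0.04] op 0.671 q [ 0.39  0.62 -0.56  1.95  0.49  0.72 -0.64]
scene last 0.77 [0.5698 0.1157 0.0238] press [-0.1212 -0.0018]
scene last_heel 0.63 [0.577  0.1619 0.0207] press [-0.0744 -0.0013]
top last 0.62 [0.5656 0.117  0.0292] press [-0.1206  0.0025]
top last_heel 0.95 [0.577  0.1627 0.0272] press [-0.0736 -0.0012]
```

View pics/c12.png

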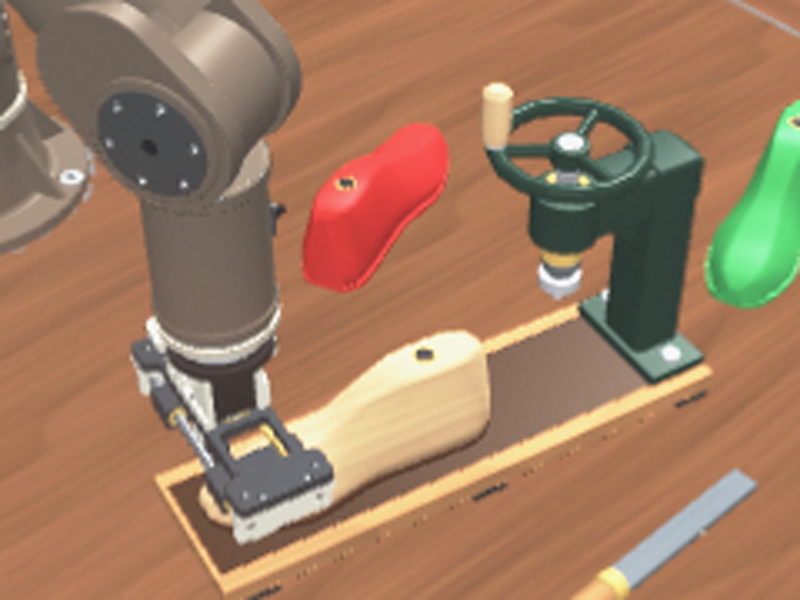

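Heel is at press x about -74 mm on the centre line, upright. Release and retreat upward.

```bash
python3 -m jog '[[0,[0,0,0],0],[0,[0,0,0],0],[0,[0,0,0],0],[0,[0,0,0],0],[0,[0,0,0],0],[0,[0,0,-0.004],0],[0,[0,0,-0.01],0],[0,[0,0,-0.02],0]]'
python3 -m jog '[[0,[0,0,-0.03],0],[0,[0,0,-0.04],0],[0,[0,0,-0.04],0],[0,[0,0,-0.04],0],[0,[0,0.03,-0.02],0],[0,[0,0,0],0],[0,[0,0,0],0],[0,[0,0,0],0]]'
python3 - <<'E'
from h import *
st()
for c in ['scene','top']:
    s=snap(c,c+'13')
    for t in ['last','last_heel','screw','spare_last','rasp','paste_jar','hammer']:
        for d in env.landmark_of(t,c)[:2]:
            x=np.array(d['xyz']); e=np.radians(80.5); v=x[:2]-[.588,.2355]
            print(c,t,round(d['confidence'],2),x.round(4),'press',np.round([v@[np.cos(e),np.sin(e)],v@[-np.sin(e),np.cos(e)]],4))
b=cv2.imread('pics/scene13.png')[160:340,200:440]; cv2.imwrite('pics/c13.png',cv2.resize(b,(800,600),interpolation=2))
E
```

```text
t: 38.2
position: [0.5365, -0.0437, 0.2421]
eef_rot: [0.0, 0.996, -0.084, -0.0]
force: [0.3, -0.5, -0.1]
opening: 0.997
t: 39.2
position: [0.5315, -0.0725, 0.4111]
eef_rot: [-0.0, 0.997, -0.083, -0.001]
force: [-0.1, -0.1, -0.9]
opening: 1.002
t 39.2 pos [ 0.5315 -0.0725  0.4111] head -9.56 zax [-1.e-03  5.e-04 -1.e+00] F [-0.12 -0.13 -0.9 ] M [-0.01 -0.08  0.02] op 1.002 q [ 0.56  0.37 -0.7   1.74  0.26  1.13 -0.38]
scene last 0.79 [0.5356 0.6094 0.0019] press [0.3601 0.1134]
scene last 0.72 [0.3368 0.2245 0.0009] press [-0.0523  0.2459]
scene last_heel 0.88 [ 0.355   0.1773 -0.0047] press [-0.0959  0.2202]
scene last_heel 0.7 [0.5773 0.1656 0.0221] press [-0.0707 -0.001 ]
scene screw 0.97 [0.5907 0.2343 0.1572] press [-0.0007 -0.0029]
scene spare_last 0.95 [ 0.5426 -0.4092 -0.002 ] press [-0.6434 -0.0616]
scene rasp 0.91 [ 0.7647  0.135  -0.0029] press [-0.07   -0.1909]
scene paste_jar 0.86 [ 0.7544 -0.1164  0.0021] press [-0.3196 -0.2222]
scene hammer 0.81 [ 0.2841 -0.3794  0.0029] press [-0.6566  0.1982]
top last 0.85 [ 0.5424  0.6043 -0.0036] press [0.3562 0.1058]
top last 0.82 [0.5647 0.1173 0.0265] press [-0.1204  0.0035]
top last_heel 0.93 [0.5826 0.165  0.0244] press [-0.0704 -0.0063]
top last_heel 0.82 [0.5197 0.6522 0.0017] press [0.3997 0.1361]
top screw 0.9 [0.5898 0.2355 0.152 ] press [ 0.0003 -0.0018]
top spare_last 0.85 [ 0.5451 -0.4095 -0.001 ] press [-0.6432 -0.0641]
top rasp 0.87 [ 0.7654  0.1411 -0.0031] press [-0.0638 -0.1905]
top rasp 0.42 [0.5892 0.2334 0.1542] press [-0.0019 -0.0015]
top paste_jar 0.81 [ 0.7533 -0.1166 -0.0013] press [-0.32   -0.2211]
top hammer 0.7 [ 0.2834 -0.3749 -0.0016] press [-0.6523  0.1997]
top hammer 0.54 [0.5666 0.114  0.0281] press [-0.1234  0.0011]
```

View pics/c13.png

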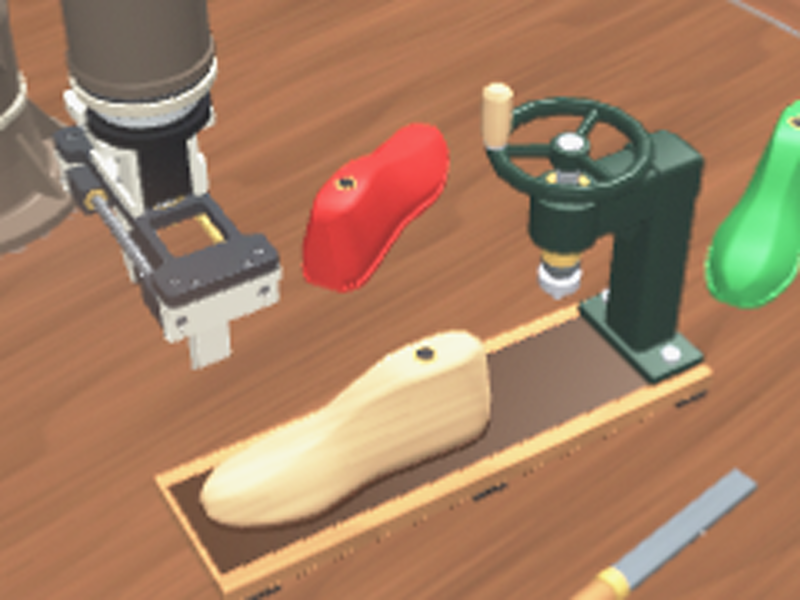

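```bash
python3 -c "
from rig import env
print(env.hand_in())"
```

```text
the job is handed in; nothing more can be done
None
```

I wound the screw up to its stop and drew the last out along the bed. The job was handed in at about 40 s of the 72 s allowed, and no verdict was reported.

- **Winding:** I held the handle with a 25 N grip and wound it about 490° counter-clockwise, roughly 21.8 mm of rise. The tangential force at the handle climbed steadily from about 5 N to 12.4 N. That is an estimated 150 N on the stop, against the 500 N limit. I then eased off and let go.
- **Last:** I gripped it at the toe and pulled it straight out by 123.5 mm. It now stands upright on the bed with the gripper clear of it.

**Last checks**
- **Heel:** the final landmark readings put it 70 to 71 mm in front of the screw axis, where 62 mm is needed. The pull distance gives 73.5 mm. It is 1 to 6 mm off the bed's centre line.
- **Stop contact:** no gap showed between the collar and the stop sleeve in the close crop taken while winding. I inferred the contact from that and the force climb, since the load on the stop is not measured directly. I did not look closely at that gap again after letting go, and in the wider final picture the wheel and screw look unchanged.
- **Bystanders:** the spare last, rasp, jar and hammer all read within about 4 mm of where they started, which is the accuracy of the detector.
- **Disagreement:** the two cameras differed by about 5 mm on the screw's height. That is wider than the 1.5 mm end tolerance, so they could not confirm it. I relied on the force and the picture instead.

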